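# Open the bearing housing: free two captive wing screws and lift the cover off

### The job

Open the bearing housing: turn its two wing screws counter-clockwise, one after the other and as far as they go, so that each wing lies along its slot in the cover. Then lift the cover straight up by its bar handle and set it down gently, flat on the middle of the black rubber mat with its length along the mat, and let go.

Things in the scene. Friction and masses are not known exactly. Their poses are not given: they have to be found in the camera images.
- wing_near_grip (a point): Wing screw at the housing's end nearer the robot: upright steel paddle 36 mm long (x), 10 mm thick (y), top 26 mm long. Point: on its upright axis, 10 mm below its top, 25 mm above the cover: grip here on the flat sides. Captive, does not rise. Starts 1.0 to 1.2 rad short of the line joining both screws, which is the slot's direction; counter-clockwise from above brings it there, to a stop.
- wing_far_grip (a point): The same wing screw at the housing's far end, 190 mm from the near one; same size, point, axes and sense of turning. Each turns with light friction (about 0.08 N m), stays where it is left, and is free when its paddle lies along the line joining both screws.
- cover_handle (a point): Middle of the bar handle on the loose aluminium cover (260 x 114 x 5 mm, 0.35 kg). x along the cover, y along the bar. Bar 14 mm wide (x), 12 tall, 70 long, 30 mm above the cover's upper face, 35 mm above its underside, over its centre. The cover lies in the housing's rim with 2 mm play; its slots (46 x 20 mm) let the wings through once they lie along them. Raised 60 mm it is clear of them.
- mat_middle (a point): Middle of the upper face of the black rubber mat, 320 x 180 x 3 mm, fixed flat on the table beside the housing, to its left or right. x runs along its length, z up.

How it is judged:
By the outcome, as a careful person would: the job done as asked, in the order asked, and still so for the second after the job is handed in, with the robot touching nothing.
It also fails if it takes over 61 s, if anything falls off the work surface, if the arm or the gripper's body presses on something with over 40 N, if the wrist force passes 120 N, or if a joint passes its speed limit or range.

### The arm

A 6-joint arm with a two-finger parallel gripper is mounted at the origin on a cart in front of the work surface, level with it; the furniture and walls round the work are solid. World frame = base frame: x ahead of the robot, y to its left, z up, the work surface at z = 0. Lengths are in m, angles in rad, forces in N, time in s.
With the tool pointing down it reaches from about 0.3 to 0.875 m from the base axis. Payload 6.4 kg.
Tool frame: the origin (TCP) lies midway between the tips of the shut fingers; the grasp point (between the pads) lies 19 mm behind it; z points along the fingers, y is the line along which they close (so a half turn about z gives the same grasp; the last joint's range is limited). The gripper opens to 85 mm and grips with 20 to 120 N. Pads are 22 mm wide; open, the fingers measure 114 mm over their backs; the gripper's body (76 mm by 85 mm) begins 54 mm behind the grasp point. The pads swing forward as they close: fully open they stand 13 mm farther back than shut.
Start: joints at [-1.338, 0.181, 1.607, -0, 1.354, -0.206], TCP at [0.244, -0.521, 0.231] pointing down, gripper open.
Joint ranges: [-2.99, 2.99], [-0.89, 2.07], [0.3, 2.58], [-1.14, 4.28], [0, 2.63], [-3.12, 3.12]. Speed limits (rad/s): [2.57, 2.57, 3.01, 3.14, 3.14, 3.14].

### API

Orientations are given as a unit quaternion [w, x, y, z].
In Python, from bench import sensors, vision, ctrl gives the robot as it stands.
- The arm moves only by the tool carry_out, never from a script. Its argument "deltas" is text: rows parted by semicolons, each of 7 numbers parted by spaces: the shift along the tool's x, y, z in mm, then the turn, a rotation vector about the tool's x, y, z in rad, then the closure, from 0 (fully open) to 1 (shut). In form: tx ty tz ax ay az claw; .... A call has 1 to 12 rows; each row is the pose to reach, as a shift and turn from the pose commanded when the call began, along the tool's axes at that moment; what a row does not reach only later rows make up. A row lasts 1/8 s, in which the tool goes at most 62.5 mm and 10.7 degrees, less where a joint would pass 70% of its speed; a pose out of reach is approached as far as the arm can. A call with a gripper value outside its range is refused whole. The fingers move at their own pace and stop on an object; the grip force is fixed at half the most. Time passes only in rows, so rows that repeat a pose let the fingers close. It gives the time, the measured TCP pose, the force, the opening and the grip force at its end, in the units of the state.
- sensors.get_obs(): the state, without advancing time (a new reading comes with each control period).
- vision.camera(name): name is "scene" or "top" or "wrist"; returns the picture (420x560x3 uint8, blue, green, red); there is no depth.
- vision.camera_model(name): a dict with "K" (3x3 intrinsics, pixels), "extrinsics" (4x4, takes a point from world to camera coordinates); the wrist camera has in their place "hand_eye" (4x4, takes a point from camera to tool coordinates, whose origin is the TCP and whose axes are the flange's). Camera axes: x right, y down, z forward; pixel columns grow to the right and rows downward; lengths in m; the calibration is good to about 2 mm. A picture is of the moment at which its call begins: read the wrist's pose just before it. camera_model takes no time and is no camera call.
- ctrl.hand_in(): hands the job in; it is judged then, once.
The state is a dict: "time_s": time; "q": joint angles; "dq": joint speeds; "joint_efforts": joint torques, N m; "eef_pos": TCP position; "eef_rot": TCP orientation; "wrist_force": force on the tool from outside, world axes, zero at the start; "torque": the same for the moment, N m; "opening": opening from 0.0 (shut) to 1.0 (fully open); "grasp_force": force on a finger pad.
Only numpy, scipy, OpenCV 4.12 (cv2) and the standard library are available. Lean on these libraries where they do the work, as an engineer would, in place of code of your own. Each camera call takes 0.05 s, during which the arm holds its last target. There are 200 camera calls.

## Working session

There is one attempt and no reset: what is moved stays moved. The work goes in short steps, Python scripts to look and compute and a tool call to move; the robot and the scene stay as the last step left them, time stands still between calls to the robot, and variables do not carry over. Pictures are saved under pics/ and viewed, at most 10 in all, crops included, and the job is handed in when it is done.

Besides the shell and the picture viewer there is one more tool, called after "Emit:" as name(argument=value, ...) on one line, values as JSON. carry_out: Moves the arm, as the interface text tells. Its arguments: {"type":"object","properties":{"deltas":{"type":"string"}},"required":["deltas"]}

```bash
mkdir -p pics; ls
python3 - <<'E'
from bench import sensors, vision
import cv2,numpy as np
np.set_printoptions(precision=4,suppress=True)
o=sensors.get_obs();print(o['time_s'],o['eef_pos'],o['eef_rot'],o['opening'])
for n in('scene','top'):
    cv2.imwrite(f'pics/{n}0.png',vision.camera(n)); m=vision.camera_model(n);print(n,m['K'],m['extrinsics'])
print(vision.camera_model('wrist'))
E
```

```text
pics
0.0 [ 0.2442 -0.52    0.2304] [-0.0009  0.976   0.2176 -0.    ] 1.0020404578172712
scene [[409.0636   0.     276.4593]
 [  0.     409.0636 210.1418]
 [  0.       0.       1.    ]] [[ 0.6136 -0.7895  0.0136 -0.3729]
 [-0.314  -0.2598 -0.9132  0.2478]
 [ 0.7245  0.5561 -0.4073  0.4932]
 [ 0.      0.      0.      1.    ]]
top [[447.1831   0.     281.159 ]
 [  0.     447.1831 205.9173]
 [  0.       0.       1.    ]] [[-0.0192 -0.9998  0.0043  0.004 ]
 [-0.9878  0.0183 -0.1549  0.5704]
 [ 0.1548 -0.0072 -0.9879  0.8369]
 [ 0.      0.      0.      1.    ]]
{'K': array([[311.2624,   0.    , 287.485 ],
       [  0.    , 311.2624, 211.5222],
       [  0.    ,   0.    ,   1.    ]]), 'hand_eye': array([[ 0.0013, -0.9575, -0.2885,  0.0747],
       [ 1.    ,  0.0014, -0.0001, -0.0009],
       [ 0.0005, -0.2885,  0.9575, -0.1412],
       [ 0.    ,  0.    ,  0.    ,  1.    ]])}
```

View pics/top0.png

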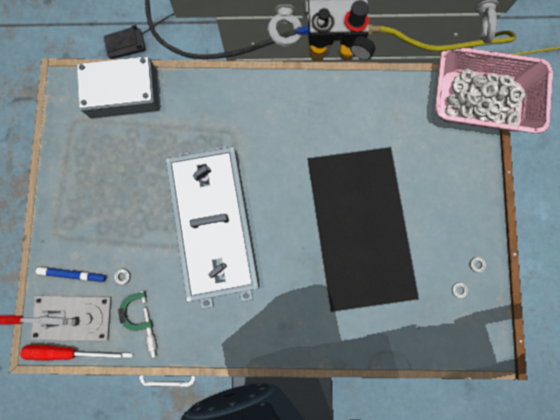

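View pics/scene0.png

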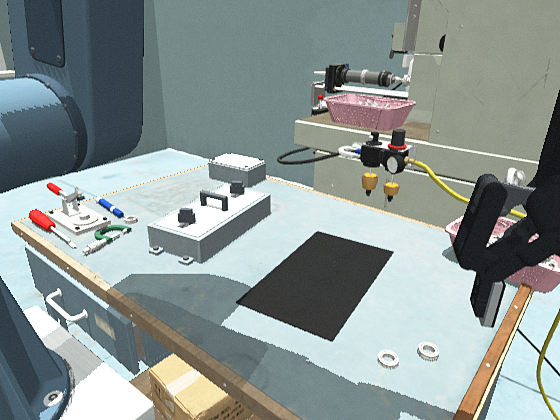

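The top view shows the housing at about (211,220), with wings at (203,173) and (218,268) and the handle at (210,220). The mat is at about (362,230). Next I'll enlarge both views of the housing so I can triangulate.

Run:
```python
import cv2,numpy as np
t=cv2.imread('pics/top0.png')[140:315,155:265]; s=cv2.imread('pics/scene0.png')[160:270,140:280]
t=cv2.resize(t,None,fx=3.4,fy=3.4,interpolation=cv2.INTER_CUBIC); s=cv2.resize(s,None,fx=3,fy=3,interpolation=cv2.INTER_CUBIC)
c=np.zeros((595,374+420,3),np.uint8); c[:t.shape[0],:374]=t[:595,:374]; c[:330,374:794]=s
cv2.imwrite('pics/c1.png',c)
# mat corners
g=cv2.cvtColor(cv2.imread('pics/top0.png'),cv2.COLOR_BGR2GRAY)[130:325,290:430]
m=(g<50).astype(np.uint8); k,_=cv2.findContours(m,0,2); k=max(k,key=cv2.contourArea)
print(cv2.contourArea(k),cv2.boxPoints(cv2.minAreaRect(k))+[290,130],cv2.approxPolyDP(k,5,True).squeeze()+[290,130])
```

```text
12719.0 [[307.16184807 159.05201721]
 [393.50288391 145.76878357]
 [416.9132843  297.93641663]
 [330.57225037 311.21965027]] [[389 148]
 [309 159]
 [332 311]
 [416 298]]
```

View pics/c1.png

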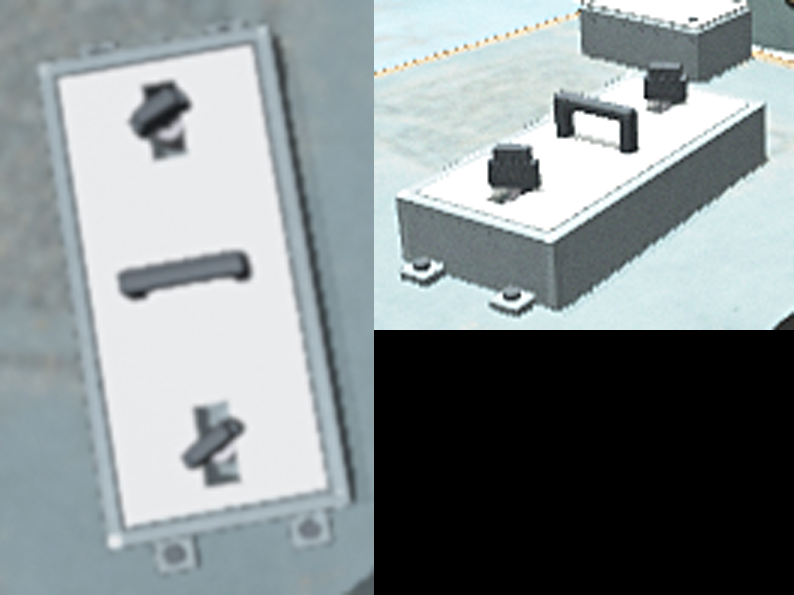

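```bash
cat > h.py <<'E'
import numpy as np,cv2
from bench import sensors, vision
from scipy.optimize import least_squares
from scipy.spatial.transform import Rotation as R
np.set_printoptions(precision=4,suppress=True)
def proj(n,P):
    m=vision.camera_model(n);E=m['extrinsics'];c=np.atleast_2d(P)@E[:3,:3].T+E[:3,3];u=c@m['K'].T;return u[:,:2]/u[:,2:]
def toolR():
    o=sensors.get_obs();q=o['eef_rot'];return np.array(o['eef_pos']),R.from_quat([q[1],q[2],q[3],q[0]]).as_matrix()
def place(p,L):
    c,s=np.cos(p[3]),np.sin(p[3]);L=np.atleast_2d(L);return np.c_[p[0]+c*L[:,0]-s*L[:,1],p[1]+s*L[:,0]+c*L[:,1],p[2]+L[:,2]]
def ray(n,uv,z):
    m=vision.camera_model(n)
    if n=='wrist':
        p,Rt=toolR();H=m['hand_eye'];Rc=Rt@H[:3,:3];o=p+Rt@H[:3,3]
    else:
        E=m['extrinsics'];Rc=E[:3,:3].T;o=-Rc@E[:3,3]
    uv=np.atleast_2d(uv);d=np.c_[uv,np.ones(len(uv))]@np.linalg.inv(m['K']).T@Rc.T
    return o+d*((z-o[2])/d[:,2])[:,None]
E
python3 - <<'E'
from h import *
a,b=.13,.057
LT=[(a,b,0),(a,-b,0),(-a,-b,0),(-a,b,0),(0,0,.036),(.095,0,.035),(-.095,0,.035)]
T=np.array([(57,78),(252,43),(328,490),(125,527),(185,268),(163,108),(217,441)])/3.4+[155,140]
LS=[(-a,-b,0),(-a,b,0),(a,-b,0),(0,0,.036),(.095,0,.035),(-.095,0,.035)]
S=(np.array([(549,230),(415,195),(748,103),(597,103),(666,67),(513,148)])-[374,0])/3+[140,160]
f=lambda p:np.r_[(proj('top',place(p,LT))-T).ravel(),(proj('scene',place(p,LS))-S).ravel()]
r=least_squares(f,[.45,.15,.08,.1],loss='soft_l1');print(r.x,r.fun.reshape(-1,2))
p=r.x
print('wings,handle grip',place(p,[(-.095,0,.025),(.095,0,.025),(0,0,.030)]))
M=np.array([(307.16,159.05),(390.5,147.5),(416.9,297.9),(330.6,311.2)])
LM=[(.16,.09,0),(.16,-.09,0),(-.16,-.09,0),(-.16,.09,0)]
g=lambda q:(proj('top',place([q[0],q[1],.003,q[2]],LM))-M).ravel()
r=least_squares(g,[.45,-.2,.1]);print(r.x,r.fun)
# wing yaw
c=np.array([(186,462),(240,425)])/3.4+[155,140];w=ray('top',c,p[2]+.025);d=w[1]-w[0];print('near',np.arctan2(d[1],d[0]))
c=np.array([(133,122),(187,100)])/3.4+[155,140];w=ray('top',c,p[2]+.025);d=w[1]-w[0];print('far',np.arctan2(d[1],d[0]))
pos,Rt=toolR();print(Rt,pos)
E
```

```text
[0.5402 0.1282 0.053  0.1626] [[ 1.301  -0.0722]
 [ 0.8047  0.1948]
 [ 0.8171 -0.7216]
 [ 1.1136 -0.5428]
 [-0.4309  0.7514]
 [-1.7166 -1.0906]
 [-1.6439  0.6276]
 [-0.1283  0.8639]
 [ 1.0918 -0.2678]
 [-0.217   0.641 ]
 [-0.8043 -0.4034]
 [-0.3221 -0.5037]
 [-0.4962 -0.208 ]]
wings,handle grip [[0.4465 0.1129 0.078 ]
 [0.6339 0.1436 0.078 ]
 [0.5402 0.1282 0.083 ]]
[ 0.5306 -0.1701  0.1187] [-0.8936 -1.5236  0.0952 -1.2571  1.6439  1.5256 -0.8728  0.9191]
near -0.9867326507040132
far -1.189474488695302
[[ 0.9053  0.4248 -0.0004]
 [ 0.4248 -0.9053  0.0016]
 [ 0.0003 -0.0016 -1.    ]] [ 0.2442 -0.52    0.2305]
```

```bash
cat >> h.py <<'E'
def go(t,yaw):
    p,Rt=toolR();c,s=np.cos(yaw),np.sin(yaw);G=np.array([[c,s,0],[s,-c,0],[0,0,-1]])
    print('delta mm',(Rt.T@(np.array(t)-p)*1000).round(1),'rot',R.from_matrix(Rt.T@G).as_rotvec().round(3))
E
python3 -c "
from h import *
go([.4465,.1129,.19],2.14)"
```

```text
delta mm [ 452.  -486.9   41.4] rot [-0.001 -0.002 -1.701]
```

Emit:
carry_out(deltas="452 -487 41 0 0 -1.7 0.3;452 -487 41 0 0 -1.7 0.3;452 -487 41 0 0 -1.7 0.3;452 -487 41 0 0 -1.7 0.3;452 -487 41 0 0 -1.7 0.3;452 -487 41 0 0 -1.7 0.3;452 -487 41 0 0 -1.7 0.3;452 -487 41 0 0 -1.7 0.3;452 -487 41 0 0 -1.7 0.3;452 -487 41 0 0 -1.7 0.3;452 -487 41 0 0 -1.7 0.3;452 -487 41 0 0 -1.7 0.3")

```text
time_s: 1.6
eef_pos: [0.4463, 0.1148, 0.1897]
eef_rot: [-0.001, 0.479, 0.878, -0.0]
wrist_force: [-0.0, -0.8, -0.9]
opening: 0.7
grasp_force: 0.0
```

Run:
```python
from h import *
o=sensors.get_obs();print(o['q'],o['time_s'])
p,Rt=toolR();print(p,Rt)
np.savez('w1.npz',p=p,R=Rt)
im=vision.camera('wrist');cv2.imwrite('pics/w1r.png',im);cv2.imwrite('pics/w1.png',cv2.resize(im,(800,600),interpolation=cv2.INTER_CUBIC))
```

```text
[-0.0071 -0.036   1.9262  0.0004  1.2526 -0.5797] 1.6
[0.4463 0.1148 0.1897] [[-0.5417  0.8405 -0.0013]
 [ 0.8405  0.5417  0.0004]
 [ 0.001  -0.0009 -1.    ]]
```

View pics/w1.png

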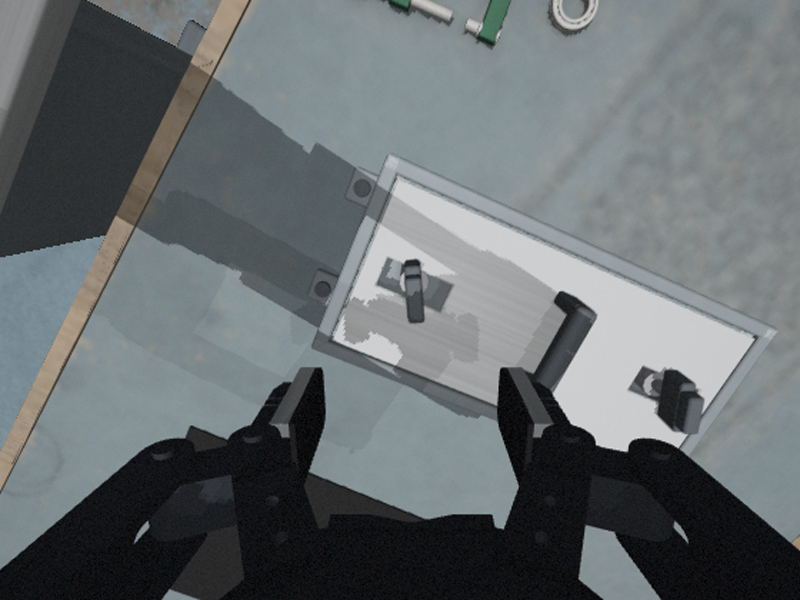

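Run:
```python
from h import *
d=np.load('w1.npz');p0,Rt=d['p'],d['R'];m=vision.camera_model('wrist');H=m['hand_eye'];Rc=Rt@H[:3,:3];oc=p0+Rt@H[:3,3]
def pw(P):
    c=(np.atleast_2d(P)-oc)@Rc;u=c@m['K'].T;return u[:,:2]/u[:,2:]
a,b=.13,.057
LT=[(a,b,0),(a,-b,0),(-a,-b,0),(-a,b,0),(0,0,.036)]
T=np.array([(57,78),(252,43),(328,490),(125,527),(185,268)])/3.4+[155,140]
LS=[(-a,-b,0),(-a,b,0),(a,-b,0),(0,0,.036)]
S=(np.array([(549,230),(415,195),(748,103),(597,103)])-[374,0])/3+[140,160]
LW=[(-a,b,0),(a,b,0),(-a,-b,0)]
W=np.array([(397,178),(758,338),(330,336)])*.7
rw=lambda p:(pw(place(p,LW))-W).ravel()
f=lambda p:np.r_[(proj('top',place(p,LT))-T).ravel(),(proj('scene',place(p,LS))-S).ravel(),rw(p)]
r=least_squares(f,[.54,.13,.06,.16],loss='soft_l1');print(r.x,r.fun.reshape(-1,2))
r2=least_squares(rw,[.54,.13,.06,.16]);print('wrist only',r2.x,r2.fun)
p=r.x
# edges along length by fit for yaw at p[2]
w=lambda uv,z:(lambda d:oc+d*((z-oc[2])/d[:,2])[:,None])(np.c_[uv,np.ones(len(uv))]@np.linalg.inv(m['K']).T@Rc.T)
print(w(np.array([(413,262),(416.5,320),(414,291)])*.7,p[2]+.035))
print('near top pred px',pw(place(p,[(-.095,0,.035),(-.095,0,0),(.095,0,.035),(.095,0,0),(0,0,.036)]))/.7)
print(proj('top',place(p,[(-.095,0,.035),(.095,0,.035)])),T[:2])
print(place(p,[(-.095,0,.025),(.095,0,.025),(0,0,.03)]))
```

```text
[0.5407 0.1327 0.0515 0.1603] [[-0.6445 -0.1815]
 [-1.2104  0.2274]
 [-1.6368 -0.8619]
 [-1.267  -0.8401]
 [-2.7137  0.6259]
 [-1.5967  0.7558]
 [-0.0267 -0.3645]
 [-1.4056  0.7462]
 [-2.0077 -0.3269]
 [-0.1426  0.7015]
 [-4.1912  1.4647]
 [ 0.1102  2.6833]]
wrist only [0.5402 0.135  0.0541 0.1626] [ 0.3723 -1.6436 -0.7632 -0.0183  0.3499  1.8472]
[[0.4353 0.1366 0.0865]
 [0.4557 0.109  0.0865]
 [0.4449 0.1228 0.0865]]
near top pred px [[411.9033 300.2359]
 [411.8107 284.9767]
 [691.443  418.01  ]
 [661.142  391.0913]
 [557.9243 362.2302]]
[[214.728  270.1334]
 [199.1096 170.6184]] [[171.7647 162.9412]
 [229.1176 152.6471]]
[[0.4469 0.1176 0.0765]
 [0.6345 0.1479 0.0765]
 [0.5407 0.1327 0.0815]]
```

The wrist view shows the cover corners at (397,178), (758,338) and (330,336), and the near wing at about (414,291). It agrees with the other cameras to a few mm. I'll go closer and look again.

```bash
python3 -c "
from h import *
go([.4465,.118,.12],2.19)"
```

```text
delta mm [ 3.6  2.9 69.7] rot [-0.001 -0.001 -0.048]
```

Emit:
carry_out(deltas="4 3 50 0 0 -0.05 0.3;4 3 70 0 0 -0.05 0.3;4 3 70 0 0 -0.05 0.3;4 3 70 0 0 -0.05 0.3;4 3 70 0 0 -0.05 0.3")

```text
time_s: 2.28
eef_pos: [0.448, 0.1169, 0.1216]
eef_rot: [0.001, 0.459, 0.888, 0.001]
wrist_force: [-0.9, -0.3, -0.2]
opening: 0.699
grasp_force: 0.0
```

Run:
```python
from h import *
o=sensors.get_obs();print(o['q'],o['time_s'],abs(np.array(o['dq'])).max())
p,Rt=toolR();print(p,Rt)
np.savez('w2.npz',p=p,R=Rt)
im=vision.camera('wrist');cv2.imwrite('pics/w2r.png',im);cv2.imwrite('pics/w2.png',cv2.resize(im,(800,600),interpolation=cv2.INTER_CUBIC))
```

```text
[-0.0019  0.0632  1.9798 -0.      1.096  -0.6192] 2.275 0.00844111750183716
[0.448  0.1169 0.1216] [[-0.5788  0.8154  0.0026]
 [ 0.8154  0.5788 -0.    ]
 [-0.0015  0.0021 -1.    ]]
```

View pics/w2.png

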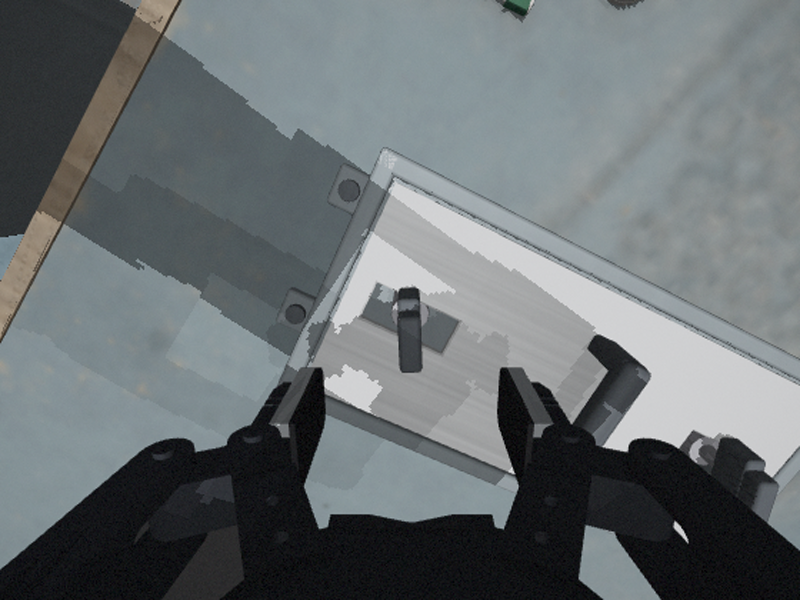

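Run:
```python
from h import *
d=np.load('w2.npz');p0,Rt=d['p'],d['R'];m=vision.camera_model('wrist');H=m['hand_eye'];Rc=Rt@H[:3,:3];oc=p0+Rt@H[:3,3]
w=lambda uv,z:(lambda d:oc+d*((z-oc[2])/d[:,2])[:,None])(np.c_[uv,np.ones(len(uv))]@np.linalg.inv(m['K']).T@Rc.T)
def pw(P):
    c=(np.atleast_2d(P)-oc)@Rc;u=c@m['K'].T;return u[:,:2]/u[:,2:]
for z in (.050,.0525,.055):
    A=w(np.array([(409,308),(410.5,371)])*.7,z+.035);B=w(np.array([(410,318),(389,176)])*.7,z)
    print(z,'top',A.mean(0),np.linalg.norm(A[1]-A[0]),np.arctan2(*(A[1]-A[0])[[1,0]]),'slot',B[0],'corner',B[1])
    # slot length
    C=w(np.array([(375,282),(460,320),(443,354),(361,315)])*.7,z);print(np.linalg.norm(C[1]-C[0]),np.linalg.norm(C[2]-C[3]),np.arctan2(*(C[1]-C[0])[[1,0]]),np.arctan2(*(C[2]-C[3])[[1,0]]))
```

```text
0.05 top [0.4469 0.1205 0.085 ] 0.028962798811957683 -0.930601048757275 slot [0.4481 0.1191 0.05  ] corner [0.4002 0.1697 0.05  ]
0.04695755527613796 0.04692739357793364 0.18226368904445783 0.146732501034626
0.0525 top [0.4463 0.1214 0.0875] 0.028555525255114376 -0.9306010487572735 slot [0.4476 0.1198 0.0525] corner [0.4003 0.1698 0.0525]
0.04640585253688819 0.04637604520746269 0.18226368904445783 0.14673250103462582
0.055 top [0.4457 0.1222 0.09  ] 0.02814825169827108 -0.9306010487572747 slot [0.4471 0.1204 0.055 ] corner [0.4003 0.1699 0.055 ]
0.04585414979763844 0.04582469683699173 0.18226368904445783 0.14673250103462593
```

```bash
python3 -c "
from h import *
go([.447,.1205,.061],2.211)"
```

```text
delta mm [ 3.4  1.1 60.5] rot [ 0.002  0.001 -0.023]
```

Emit:
carry_out(deltas="3.5 1 30 0 0 -0.023 0.3;3.5 1 50 0 0 -0.023 0.3;3.5 1 60 0 0 -0.023 0.3;3.5 1 60.5 0 0 -0.023 0.3;3.5 1 60.5 0 0 -0.023 1;3.5 1 60.5 0 0 -0.023 1;3.5 1 60.5 0 0 -0.023 1;3.5 1 60.5 0 0 -0.023 1;3.5 1 60.5 0 0 -0.023 1;3.5 1 60.5 0 0 -0.023 1")

```text
time_s: 3.58
eef_pos: [0.4453, 0.1202, 0.0605]
eef_rot: [-0.0, 0.448, 0.894, -0.001]
wrist_force: [-5.9, -3.4, 9.7]
opening: 0.108
grasp_force: 59.0
```

Run:
```python
from h import *
o=sensors.get_obs();print(o['torque'],o['time_s'],o['grasp_force'],o['opening'])
go([.447,.1205,.061],.1625+3.1416)
```

```text
[-0.6119  0.8094 -0.0463] 3.575 59.01935487985611 0.10803790337978159
delta mm [-0.8  1.6 -0.5] rot [-0.002 -0.001 -1.092]
```

Emit:
carry_out(deltas="0 -1 0 0 0 -0.1 1;0 -1 0 0 0 -0.22 1;0 -1 0 0 0 -0.34 1;0 -1 0 0 0 -0.46 1;0 -1 0 0 0 -0.58 1;0 -1 0 0 0 -0.7 1;0 -1 0 0 0 -0.82 1;0 -1 0 0 0 -0.92 1;0 -1 0 0 0 -1.0 1;0 -1 0 0 0 -1.05 1;0 -1 0 0 0 -1.08 1;0 -1 0 0 0 -1.08 1")

```text
time_s: 5.08
eef_pos: [0.4439, 0.1172, 0.0605]
eef_rot: [-0.002, -0.076, 0.997, -0.003]
wrist_force: [-8.7, -17.3, 13.0]
opening: 0.11
grasp_force: 59.9
```

Run:
```python
from h import *
o=sensors.get_obs();print(o['torque'],o['time_s'],o['grasp_force'],o['opening'])
p,Rt=toolR();print(np.arctan2(Rt[1,0],Rt[0,0])+np.pi,p)
go([.447,.1205,.061],.1625+3.1416)
```

```text
[-2.574   1.5182 -0.042 ] 5.075 59.86355781555176 0.11036929822902171
0.15182433199230605 [0.4439 0.1172 0.0605]
delta mm [-3.6  2.8 -0.5] rot [-0.005 -0.004 -0.011]
```

Emit:
carry_out(deltas="2.3 -2.2 0 0 0 0 1;2.3 -2.2 0 0 0 -0.02 1;2.3 -2.2 0 0 0 -0.04 1;2.3 -2.2 0 0 0 -0.06 1;2.3 -2.2 0 0 0 -0.06 1;2.3 -2.2 0 0 0 -0.06 1")

```text
time_s: 5.82
eef_pos: [0.4438, 0.1169, 0.0605]
eef_rot: [0.001, -0.104, 0.995, -0.001]
wrist_force: [-2.2, -7.5, 6.9]
opening: 0.109
grasp_force: 63.1
```

```bash
cat > s.py <<'E'
from h import *
o=sensors.get_obs();print(o['torque'],o['time_s'],o['grasp_force'],o['opening'],o['wrist_force'])
p,Rt=toolR();print('yaw',np.arctan2(Rt[1,0],Rt[0,0]),p,o['q'][5])
E
python3 s.py
```

```text
[-1.0523  0.2365 -0.9691] 5.825 63.120312094688416 0.1085233171138217 [-2.2156 -7.4948  6.905 ]
yaw -2.932406300048919 [0.4438 0.1169 0.0605] -1.7804380909610653
```

Emit:
carry_out(deltas="0 0 0 0 0 0 0.3;0 0 0 0 0 0 0.3;0 0 0 0 0 0 0.3;0 0 0 0 0 0 0.3;0 0 -30 0 0 0 0.3;0 0 -70 0 0 0 0.3;0 0 -70 0 0 0 0.3;0 0 -70 0 0 0 0.3")

```text
time_s: 6.82
eef_pos: [0.4426, 0.1177, 0.1293]
eef_rot: [-0.0, -0.105, 0.994, 0.0]
wrist_force: [-0.6, -0.2, 0.5]
opening: 0.699
grasp_force: 0.0
```

```bash
python3 s.py; python3 -c "
from h import *
go([.6316,.147,.13],2.16)"
```

```text
[-0.0013  0.004  -0.0231] 6.825 0.0 0.6989857277968637 [-0.5985 -0.1836  0.5368]
yaw -2.931255410102921 [0.4426 0.1177 0.1293] -1.7813652734614196
delta mm [-190.9  -10.8   -0.7] rot [-0.    -0.     1.192]
```

Emit:
carry_out(deltas="-191 -11 0 0 0 1.19 0.3;-191 -11 0 0 0 1.19 0.3;-191 -11 0 0 0 1.19 0.3;-191 -11 0 0 0 1.19 0.3;-191 -11 0 0 0 1.19 0.3;-191 -11 0 0 0 1.19 0.3;-191 -11 0 0 0 1.19 0.3;-191 -11 0 0 0 1.19 0.3;-191 -11 0 0 0 1.19 0.3;-191 -11 0 0 0 1.19 0.3")

```text
time_s: 8.07
eef_pos: [0.6319, 0.1467, 0.1293]
eef_rot: [-0.0, 0.47, 0.883, -0.0]
wrist_force: [-0.6, 0.4, 0.5]
opening: 0.699
grasp_force: 0.0
```

```bash
python3 s.py
python3 - <<'E'
from h import *
p,Rt=toolR();np.savez('w3.npz',p=p,R=Rt)
im=vision.camera('wrist');cv2.imwrite('pics/w3.png',cv2.resize(im,(800,600),interpolation=cv2.INTER_CUBIC))
E
```

```text
[-0.0209 -0.0136  0.0081] 8.075 0.0 0.6993845314652694 [-0.6153  0.4453  0.475 ]
yaw 2.162551508169205 [0.6319 0.1467 0.1293] -0.5461758915633963
```

View pics/w3.png

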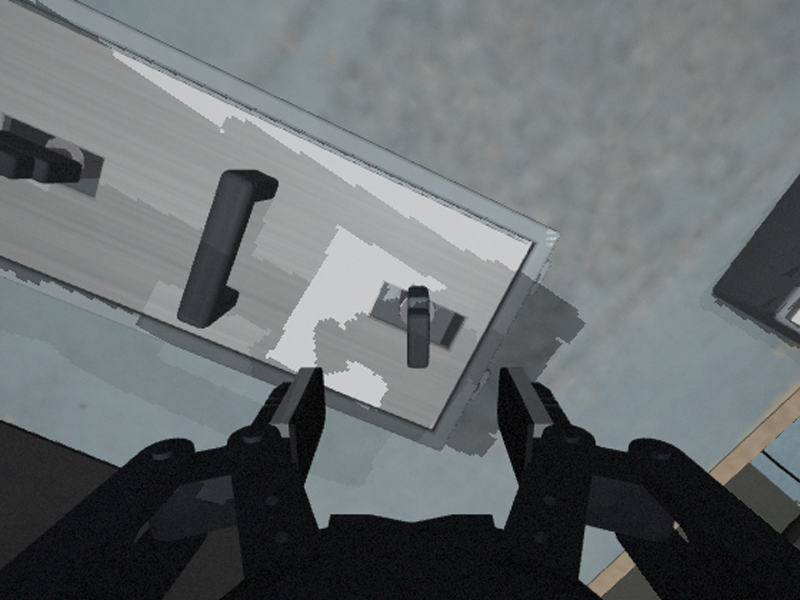

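Run:
```python
from h import *
def tool(f,uv,z):
    d=np.load(f);p0,Rt=d['p'],d['R'];m=vision.camera_model('wrist');H=m['hand_eye'];Rc=Rt@H[:3,:3];oc=p0+Rt@H[:3,3]
    uv=np.array(uv)*.7;D=np.c_[uv,np.ones(len(uv))]@np.linalg.inv(m['K']).T@Rc.T
    P=oc+D*((z-oc[2])/D[:,2])[:,None]
    return P,(P-p0)@Rt*1000
for f,t,s in(('w2.npz',[(409,308),(410.5,371)],[(410,318)]),('w3.npz',[(418,306),(418,367)],[(419,314)])):
    P,q=tool(f,t,.0885);print(f,P,q,np.arctan2(*(P[1]-P[0])[[1,0]]));print(tool(f,s,.0535))
print(tool('w3.npz',[(532,241),(434,428)],.0535)[0])
print(vision.camera_model('wrist')['hand_eye'])
```

```text
w2.npz [[0.4376 0.1331 0.0885]
 [0.4545 0.1103 0.0885]] [[19.257   0.7436 33.1217]
 [-9.1285  1.3934 33.1662]] -0.9305999466479539
(array([[0.4474, 0.12  , 0.0535]]), array([[ 3.0126,  1.1156, 68.1472]]))
w3.npz [[0.6258 0.164  0.0885]
 [0.6418 0.1404 0.0885]] [[ 17.7283   4.5741  40.8433]
 [-10.8277   4.746   40.8333]] -0.9730205494476976
(array([[0.6351, 0.1521, 0.0535]]), array([[ 2.5743,  5.7295, 75.8374]]))
[[0.6598 0.2141 0.0535]
 [0.6797 0.1015 0.0535]]
[[ 0.0013 -0.9576 -0.2879  0.0742]
 [ 1.      0.0012  0.0004  0.0014]
 [ 0.     -0.2879  0.9576 -0.1412]
 [ 0.      0.      0.      1.    ]]
```

Emit:
carry_out(deltas="0 3.2 35 0 0 -0.006 0.3;0 3.2 55 0 0 -0.006 0.3;0 3.2 69 0 0 -0.006 0.3;0 3.2 69 0 0 -0.006 0.3;0 3.2 69 0 0 -0.006 1;0 3.2 69 0 0 -0.006 1;0 3.2 69 0 0 -0.006 1;0 3.2 69 0 0 -0.006 1;0 3.2 69 0 0 -0.006 1;0 3.2 69 0 0 -0.006 1")

```text
time_s: 9.38
eef_pos: [0.6349, 0.1481, 0.062]
eef_rot: [0.0, 0.468, 0.884, -0.0]
wrist_force: [-3.5, -2.0, 5.7]
opening: 0.106
grasp_force: 59.5
```

```bash
python3 s.py
```

```text
[-0.3314  0.5661 -0.0758] 9.375 59.537995755672455 0.10637770011686555 [-3.511  -1.9944  5.6973]
yaw 2.167737106190436 [0.6349 0.1481 0.062 ] -0.5487711068976174
```

Emit:
carry_out(deltas="0 -0.7 0 0 0 -0.12 1;0 -0.7 0 0 0 -0.25 1;0 -0.7 0 0 0 -0.38 1;0 -0.7 0 0 0 -0.51 1;0 -0.7 0 0 0 -0.64 1;0 -0.7 0 0 0 -0.77 1;0 -0.7 0 0 0 -0.9 1;0 -0.7 0 0 0 -1.0 1;0 -0.7 0 0 0 -1.08 1;0 -0.7 0 0 0 -1.12 1;0 -0.7 0 0 0 -1.15 1;0 -0.7 0 0 0 -1.15 1")

```text
time_s: 10.88
eef_pos: [0.6349, 0.1483, 0.062]
eef_rot: [0.001, -0.088, 0.996, 0.0]
wrist_force: [-1.6, 1.1, 5.8]
opening: 0.105
grasp_force: 59.6
```

```bash
python3 s.py
```

```text
[ 0.0799  0.304  -0.1772] 10.875 59.59309011697769 0.10470834660897899 [-1.6431  1.0799  5.7612]
yaw -2.965437430885497 [0.6349 0.1483 0.062 ] -1.6994861196710036
```

Emit:
carry_out(deltas="0 0 0 0 0 -0.02 1;0 0 0 0 0 -0.04 1;0 0 0 0 0 -0.04 1")

```text
time_s: 11.25
eef_pos: [0.6348, 0.1483, 0.062]
eef_rot: [0.001, -0.107, 0.994, 0.0]
wrist_force: [-0.9, 0.2, 5.5]
opening: 0.106
grasp_force: 64.6
```

```bash
python3 s.py
```

```text
[ 0.0696  0.3089 -0.9748] 11.25 64.5721560716629 0.10596498160962516 [-0.9209  0.1991  5.5375]
yaw -2.927316647857224 [0.6348 0.1483 0.062 ] -1.7381302543956865
```

Emit:
carry_out(deltas="0 0 0 0 0 0.02 0.3;0 0 0 0 0 0.02 0.3;0 0 0 0 0 0.02 0.3;0 0 0 0 0 0.02 0.3;0 0 -30 0 0 0 0.3;0 0 -80 0 0 0 0.3;0 0 -80 0 0 0 0.3;0 0 -80 0 0 0 0.3")

```text
time_s: 12.25
eef_pos: [0.6339, 0.1481, 0.1405]
eef_rot: [-0.0, -0.108, 0.994, 0.0]
wrist_force: [-0.6, -0.1, -0.8]
opening: 0.7
grasp_force: 0.0
```

```bash
python3 s.py; python3 -c "
from h import *
go([.541,.1328,.165],1.736)"
```

```text
[-0.0457  0.0127 -0.0305] 12.25 0.0 0.6998607394862572 [-0.6241 -0.0649 -0.8405]
yaw -2.925341973726377 [0.6339 0.1481 0.1405] -1.739421026958435
delta mm [ 94.    5.  -24.5] rot [-0.    -0.     1.622]
```

Emit:
carry_out(deltas="94 5 -25 0 0 1.62 0.3;94 5 -25 0 0 1.62 0.3;94 5 -25 0 0 1.62 0.3;94 5 -25 0 0 1.62 0.3;94 5 -25 0 0 1.62 0.3;94 5 -25 0 0 1.62 0.3;94 5 -25 0 0 1.62 0.3;94 5 -25 0 0 1.62 0.3;94 5 -25 0 0 1.62 0.3;94 5 -25 0 0 1.62 0.3;94 5 -25 0 0 1.62 0.3")

```text
time_s: 13.62
eef_pos: [0.5407, 0.1328, 0.1648]
eef_rot: [-0.001, 0.645, 0.764, -0.001]
wrist_force: [0.2, 0.2, 0.2]
opening: 0.7
grasp_force: 0.0
```

```bash
python3 s.py
python3 - <<'E'
from h import *
p,Rt=toolR();H=vision.camera_model('wrist')['hand_eye'];np.savez('w4.npz',p=p,R=Rt,H=H)
im=vision.camera('wrist');cv2.imwrite('pics/w4.png',cv2.resize(im,(800,600),interpolation=cv2.INTER_CUBIC))
E
```

```text
[0.0182 0.004  0.0158] 13.625 0.0 0.699675500532376 [0.2294 0.1646 0.1926]
yaw 1.74019188460465 [0.5407 0.1328 0.1648] -0.1416474922465052
```

View pics/w4.png

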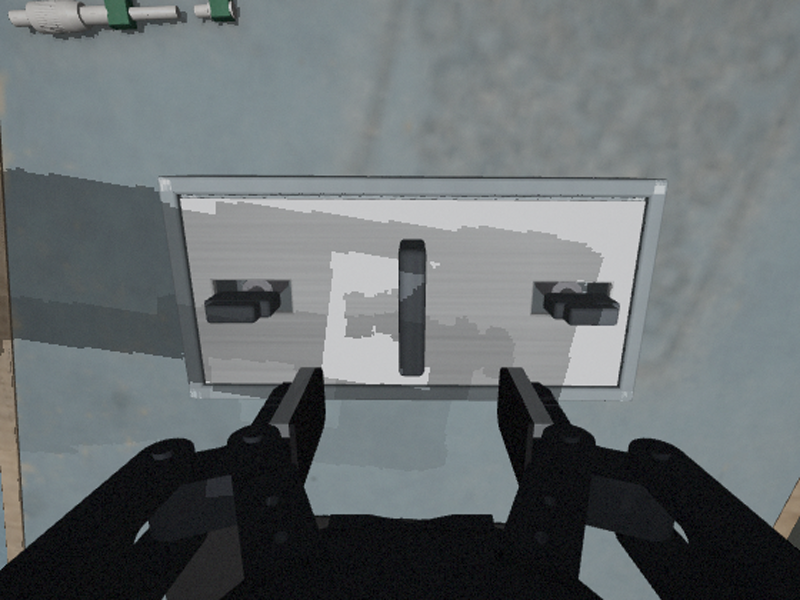

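The wings at (245,300) and (580,300) lie along their slots. The handle bar at (412,308) is centred under the gripper and square to it, so I'll go down and grip.

Emit:
carry_out(deltas="0 0.3 50 0 0 0 0.3;0 0.3 85 0 0 0 0.3;0 0.3 99 0 0 0 0.3;0 0.3 99 0 0 0 0.3;0 0.3 99 0 0 0 1;0 0.3 99 0 0 0 1;0 0.3 99 0 0 0 1;0 0.3 99 0 0 0 1;0 0.3 99 0 0 0 1;0 0.3 99 0 0 0 1")

```text
time_s: 14.92
eef_pos: [0.5425, 0.133, 0.0682]
eef_rot: [0.001, 0.646, 0.764, 0.001]
wrist_force: [-1.2, -0.4, 6.4]
opening: 0.148
grasp_force: 60.0
```

```bash
python3 s.py
```

```text
[ 0.014   0.2669 -0.024 ] 14.925 59.971171617507935 0.14846382231202143 [-1.238  -0.3844  6.3813]
yaw 1.7379291359550917 [0.5425 0.133  0.0682] -0.13919913289966296
```

Emit:
carry_out(deltas="0 0 -5 0 0 0 1;0 0 -10 0 0 0 1;0 0 -16 0 0 0 1;0 0 -24 0 0 0 1;0 0 -32 0 0 0 1;0 0 -40 0 0 0 1;0 0 -50 0 0 0 1;0 0 -60 0 0 0 1;0 0 -70 0 0 0 1;0 0 -80 0 0 0 1;0 0 -90 0 0 0 1;0 0 -90 0 0 0 1")

```text
time_s: 16.42
eef_pos: [0.5423, 0.133, 0.158]
eef_rot: [0.001, 0.646, 0.764, 0.001]
wrist_force: [-0.1, -0.3, -3.2]
opening: 0.147
grasp_force: 58.7
```

```bash
python3 s.py
python3 - <<'E'
from h import *
p,Rt=toolR()
cv2.imwrite('pics/s2.png',vision.camera('scene'))
im=vision.camera('top')
g=cv2.cvtColor(im,cv2.COLOR_BGR2GRAY);cv2.imwrite('pics/t2.png',im)
t0=cv2.cvtColor(cv2.imread('pics/top0.png'),cv2.COLOR_BGR2GRAY)
# mat edges from the first top picture: threshold halfway, fit lines per side
m=(t0<50).astype(np.uint8);m[:130]=0;m[325:]=0;m[:,:290]=0;m[:,430:]=0
L=[];Rr=[]
for v in range(170,290,4):
    u=np.flatnonzero(m[v]);L.append((u[0]-.5,v));Rr.append((u[-1]+.5,v))
Tt=[];Bb=[]
for u in range(320,385,4):
    v=np.flatnonzero(m[:,u]);Tt.append((u,v[0]-.5))
for u in range(340,405,4):
    v=np.flatnonzero(m[:,u]);Bb.append((u,v[-1]+.5))
for n,e in(('L',L),('R',Rr),('T',Tt),('B',Bb)):
    P=ray('top',np.array(e),.003)[:,:2];vx,vy,x,y=cv2.fitLine(P.astype(np.float32),cv2.DIST_HUBER,0,.001,.001).ravel()
    res=np.std((P-[x,y])@[-vy,vx]);print(n,np.arctan2(vy,vx),x,y,'res',res,len(P))
E
```

```text
[0.0151 0.018  0.0497] 16.425 58.72095465660095 0.1467572102127079 [-0.1298 -0.3084 -3.2099]
yaw 1.737809461885892 [0.5423 0.133  0.158 ] -0.13916807725368252
L 0.119257234 0.5305261 -0.08272463 res 0.000570479080193116 30
R 0.1198601 0.52722603 -0.25876188 res 0.0005852001674456922 30
T -1.4481032 0.6882343 -0.1677872 res 0.0006029481696066067 17
B -1.45565 0.3744819 -0.18476512 res 0.0005668146394512514 17
```

View pics/s2.png

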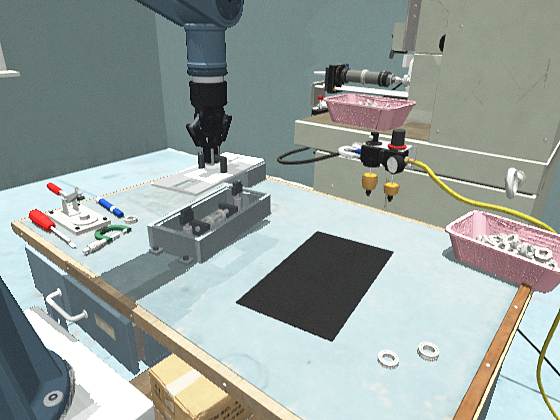

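```bash
python3 -c "
from h import *
go([.531,-.168,.158],1.690)"
```

```text
delta mm [-295.   -60.3   -1.3] rot [-0.    -0.     0.048]
```

Emit:
carry_out(deltas="-15 -3 0 0 0 0 1;-45 -9 0 0 0 0.01 1;-80 -16 0 0 0 0.015 1;-115 -23 0 0 0 0.02 1;-150 -30 0 0 0 0.025 1;-185 -37 0 0 0 0.03 1;-220 -44 0 0 0 0.035 1;-250 -50 0 0 0 0.04 1;-275 -56 0 0 0 0.048 1;-290 -59 0 0 0 0.048 1;-295 -60 0 0 0 0.048 1;-295 -60 0 0 0 0.048 1")

```text
time_s: 18.02
eef_pos: [0.5313, -0.1677, 0.1566]
eef_rot: [-0.0, 0.664, 0.748, 0.0]
wrist_force: [0.3, 0.4, -4.1]
opening: 0.152
grasp_force: 58.7
```

Emit:
carry_out(deltas="0 0 15 0 0 0 1;0 0 35 0 0 0 1;0 0 60 0 0 0 1;0 0 80 0 0 0 1;0 0 95 0 0 0 1;0 0 105 0 0 0 1;0 0 110 0 0 0 1;0 0 110 0 0 0 1;0 0 110 0 0 0 1")

```text
time_s: 19.15
eef_pos: [0.532, -0.1683, 0.0475]
eef_rot: [0.001, 0.664, 0.748, 0.0]
wrist_force: [1.4, 0.5, -4.2]
opening: 0.145
grasp_force: 58.7
```

```bash
python3 s.py
python3 - <<'E'
from h import *
im=vision.camera('top');cv2.imwrite('pics/t3r.png',im)
w=vision.camera('wrist');cv2.imwrite('pics/w5.png',w)
c=np.zeros((600,800,3),np.uint8)
a=cv2.resize(im[130:330,290:430],None,fx=3,fy=3,interpolation=cv2.INTER_CUBIC);c[:600,:420]=a
b=cv2.resize(w,(380,285));c[:285,420:]=b
cv2.imwrite('pics/t3.png',c)
E
```

```text
[-0.0395  0.0162 -0.0215] 19.15 58.685059547424316 0.14503382628977474 [ 1.4388  0.4903 -4.2441]
yaw 1.6897803573961125 [ 0.532  -0.1683  0.0475] -0.6380554008753891
```

View pics/t3.png

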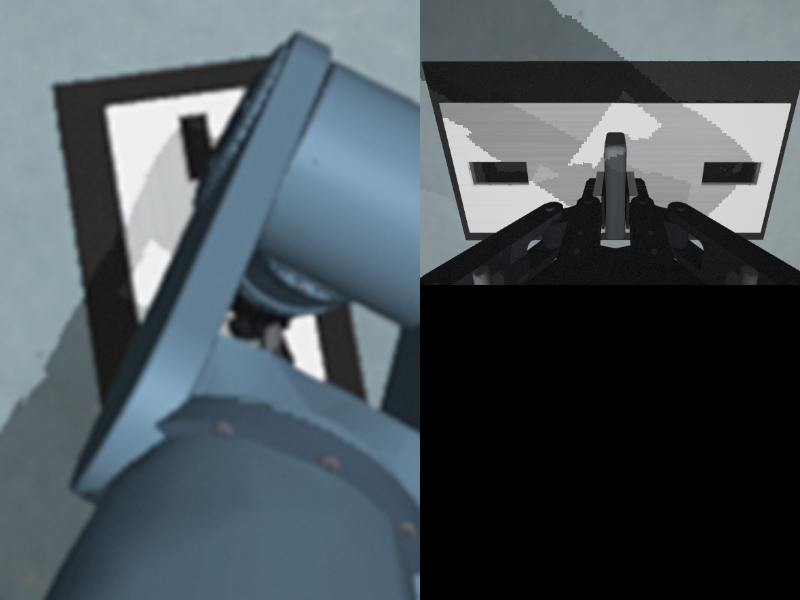

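The wrist view shows the cover hanging over the mat, parallel to it, with mat visible on the sides. I'll measure the edges at full resolution.

Run:
```python
from h import *
g=cv2.cvtColor(cv2.imread('pics/w5.png'),cv2.COLOR_BGR2GRAY).astype(int)
print('col profs');
for u in (150,280,400): print(u,g[82:160:3,u])
for v in (200,280): print(v,g[v,0:80:3],g[v,490:560:3])
for u in (75,80,90,100,485,500): print('bot',u,g[325:365:2,u])
```

```text
col profs
150 [ 94  95  96  33  30  26  30  36  29  32  33  32  32  31  28  34  31  22
  30  30  32  31  31  71 166 165]
280 [105 101 101  24  29  31  31  34  33  28  30  33  27  27  31  31  34  30
  31  31  35  32  28  76 171 216]
400 [153 153 153  48  44  50  45  50  47  50  46  45  48  54  52  53  46  46
  48  49  47  44  49  63 216 217]
200 [139 142 142 143 142 144 143 143 144 145  46  47  43 142 209 208 209 209
 211 210 209 210 211 143 140 141 139] [213 214 214 214 213 215 213 212 214 213 212 213 213 213 212 182  43  45
 154 156 156 154 152 153]
280 [148 150 150 140 139 140 141 139 140 140 139 142 143 143 144 144 142  39
  45  50 213 213 214 214 214 214 214] [213 213 214 213 213 212 213 213 212  43  46  99 153 152 154 155 154 154
 153 152 153 150 152 151]
bot 75 [210 210 208 210 212 210 212 212 212  54  46  45  46  44  53 150 150 150
 148 146]
bot 80 [210 209 210 212 211 211 211 211 211  60  49  47  43  46  48 149 150 150
  91  22]
bot 90 [210 210 209 213 212 213 211 212 210  54  47  46  48  47  46  92  23  18
  26  25]
bot 100 [210 210 209 213 213 213 213 213 212  59  47  45  30  20  23  22  22  17
  16  22]
bot 485 [212 212 211 212 212 211 211 212 211  59  46  50  43  48 101  64  16  18
  19  23]
bot 500 [211 211 210 210 211 210 210 210 211  57  48  39  49  47 100 155 153 154
 155 158]
```

Run:
```python
from h import *
p,Rt=toolR()
def t(uv,z): return (ray('wrist',uv,z)-p)@Rt[:,:2]*1000
c=287
for zc in (.030,.033,.036):
    e=t([(c,151.5),(c,342.5)],zc)[:,0]; s=t([(39,200),(535.5,200),(59,280),(516.5,280)],zc)[:,1]
    print('cover',zc,e,e[0]-e[1],e.mean(),s,s[1]-s[0],s[3]-s[2],(s[0]+s[1])/2,(s[2]+s[3])/2)
zm=.003
e=t([(c,90.5),(c,353.5)],zm)[:,0]; s=t([(29,200),(543,200),(50,280),(523,280)],zm)[:,1]
print('mat',e,e[0]-e[1],e.mean(),s,s[1]-s[0],(s[0]+s[1])/2,(s[2]+s[3])/2)
```

```text
cover 0.03 [ 58.5507 -56.4137] 114.96431474350683 1.0684950955123504 [-129.841   131.5789 -129.2376  131.6463] 261.41991638853597 260.8838831360364 0.8689302272814388 1.2043825214378643
cover 0.033 [ 58.8567 -53.9338] 112.79052337034315 2.4614272115763605 [-127.369   129.1079 -126.777   129.174 ] 256.4768837589202 255.95098603815168 0.8694249279532116 1.1985343555881656
cover 0.036 [ 59.1627 -51.454 ] 110.61673199717954 3.854359327640367 [-124.897   126.6368 -124.3164  126.7017] 251.53385112930454 251.01808894026703 0.869919628624956 1.1926861897385095
mat [ 89.3718 -88.238 ] 177.60980181027145 0.5669141371068065 [-158.2423  158.4451 -157.3806  158.24  ] 316.687393958303 0.10138537673709891 0.4296783823129715
```

Emit:
carry_out(deltas="-1 -0.7 6 0 0 0 1;-1 -0.7 12 0 0 0 1;-1 -0.7 16 0 0 0 1;-1 -0.7 18 0 0 0 1;-1 -0.7 19 0 0 0 1;-1 -0.7 20 0 0 0 1;-1 -0.7 20 0 0 0 1")

```text
time_s: 20.12
eef_pos: [0.5309, -0.1691, 0.0268]
eef_rot: [0.0, 0.664, 0.748, 0.0]
wrist_force: [-0.2, -0.1, -3.4]
opening: 0.154
grasp_force: 58.7
```

Emit:
carry_out(deltas="0 0 0.7 0 0 0 1;0 0 1.4 0 0 0 1;0 0 2 0 0 0 1;0 0 2 0 0 0 1")

```text
time_s: 20.62
eef_pos: [0.5308, -0.169, 0.0247]
eef_rot: [-0.0, 0.664, 0.748, -0.0]
wrist_force: [-0.6, 0.1, -3.2]
opening: 0.149
grasp_force: 58.7
```

Emit:
carry_out(deltas="0 0 0.5 0 0 0 1;0 0 1 0 0 0 1;0 0 1.5 0 0 0 1;0 0 1.5 0 0 0 1")

```text
time_s: 21.12
eef_pos: [0.5309, -0.1691, 0.0233]
eef_rot: [0.0, 0.664, 0.748, -0.0]
wrist_force: [0.3, -0.3, -3.8]
opening: 0.147
grasp_force: 58.7
```

Emit:
carry_out(deltas="0 0 0.5 0 0 0 1;0 0 1 0 0 0 1;0 0 1 0 0 0 1")

```text
time_s: 21.5
eef_pos: [0.5309, -0.1691, 0.0232]
eef_rot: [-0.0, 0.664, 0.748, -0.0]
wrist_force: [-4.1, 3.0, 6.6]
opening: 0.15
grasp_force: 60.1
```

The cover has made contact with the mat. I'll release it and rise.

Emit:
carry_out(deltas="0 0 -0.3 0 0 0 0.8;0 0 -0.3 0 0 0 0.3;0 0 -0.3 0 0 0 0.3;0 0 -0.3 0 0 0 0.3;0 0 -0.3 0 0 0 0.3;0 0 -20 0 0 0 0.3;0 0 -60 0 0 0 0.3;0 0 -110 0 0 0 0.3;0 0 -150 0 0 0 0.3;0 0 -150 0 0 0 0.3;0 0 -150 0 0 0 0.3")

```text
time_s: 22.88
eef_pos: [0.5307, -0.1689, 0.1728]
eef_rot: [0.0, 0.664, 0.748, 0.0]
wrist_force: [0.3, 0.1, 1.0]
opening: 0.702
grasp_force: 0.0
```

```bash
python3 s.py
python3 - <<'E'
from h import *
w=vision.camera('wrist');s=vision.camera('scene')
c=np.zeros((300,800,3),np.uint8);c[:,:400]=cv2.resize(w,(400,300));c[:,400:]=cv2.resize(s,(400,300));cv2.imwrite('pics/f.png',c)
E
```

```text
[ 0.0633  0.0117 -0.0174] 22.875 0.0 0.7017699000095079 [0.3431 0.1453 0.9888]
yaw 1.6898249341775307 [ 0.5307 -0.1689  0.1728] -0.6402904212198836
```

View pics/f.png

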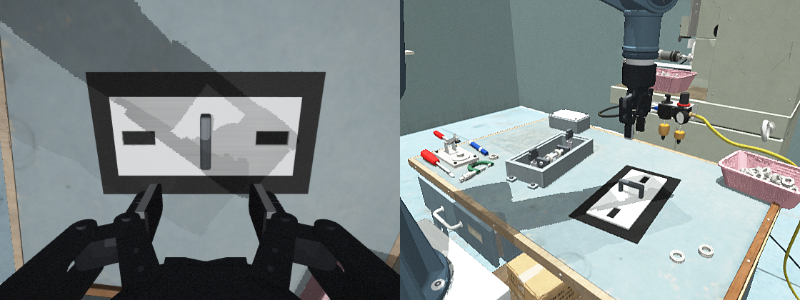

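The cover lies flat on the middle of the mat at (205,137) in the wrist view, with even margins, and the gripper is clear of it.

```bash
python3 -c "
from bench import ctrl
print(ctrl.hand_in())"
```

```text
the job is handed in; nothing more can be done
None
```

I turned both wing screws to their stops, then lifted the cover off and set it flat on the middle of the mat with its length along it. It is let go and the job is handed in at about 23 s; the judge's verdict was not shown.

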